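# Hang the socket strip on the desk trunking

## Task

Mount the loose socket strip on the sloping face of the white desk trunking: put the large ends of the keyholes in its two end ears over the two brass mushroom studs until it sits flat on the face, then slide it down the slope until both studs are fully home in the narrow ends. The red switch goes to the left as seen from the robot. Let go, and leave the other things on the desk where they are.

Things in the scene. Friction and masses are not known exactly. Their poses are not given: they have to be found in the camera images.
- strip: Loose socket strip, 0.25-0.5 kg, no cable: aluminium body 48 (x) x 130 (y) x 38 mm, two black sockets on top, red switch near the +y end; at each end, flush with the underside, a black steel ear 4 mm thick (56 x 35 mm) with a keyhole; 200 mm overall. Starts flat on the desk. Origin: centre of the underside; x from large to narrow end of the keyholes, y to the switch, z up. Pinch across the 48 mm.
- deck: Sloping white face of the trunking, 124 (x) x 328 (y) mm, fixed, tilted 20 degrees, rising away from the robot. Origin: centre of its surface, midway between the studs, 51 mm above the desk; x up the slope, y to the robot's left, z square out of the face. Mounted, the strip's axes lie along these: origin at x = +10 mm with the heads centred in the large ends, at x = -13.5 mm fully home.
- trunking: White trunking unit, fixed, 340 mm long (y), x -63 to +95 mm, 30 mm high in front, 72 mm at the flat back. Origin on the desk below the face's centre; z up. On the face, beyond the studs (|y| 118 to 158 mm), lie grey outlet plates 3 mm high; nothing else stands on it. Friction with the strip is 0.45 to 0.75: the strip stays where it is put on the slope until pushed down it with a few newtons.
- stud_left (a point): foot of the left brass mushroom stud's axis on the sloping face (deck y = +82 mm). Neck 7 mm in diameter and 6 mm high, then a head 16 mm in diameter and 4.5 mm thick with a bevelled top: 10.5 mm in all
- stud_right (a point): foot of the right stud's axis on the sloping face (deck y = -82 mm); the same stud
- hole_left (a point): centre of the large end of the keyhole in the switch-end ear, on the underside (strip x = -10, y = +82 mm). It is 21 mm in diameter, right through the ear, and runs into a slot 10 mm wide that goes towards +x and ends round at strip x = +17 mm
- hole_right (a point): the same point of the other ear (strip x = -10, y = -82 mm)
- slot_left (a point): point on the underside of the strip's switch-end ear (strip x = +13.5, y = +82 mm) that lies on the left stud's foot when the strip is fully home
- slot_right (a point): the same point of the other ear (strip x = +13.5, y = -82 mm), for the right stud
- mug: blue mug, 82 mm across, 95 mm high, beyond the work; origin under its centre
- pen_pot: dark square pen pot 78 x 78 x 100 mm with pens up to 160 mm, beyond the work; origin under its centre
- stapler: red and black stapler 135 x 36 x 55 mm, beyond the work; origin under its centre
- tape_dispenser: black tape dispenser 150 x 55 x 86 mm, beyond the work; origin under its centre

How it is judged:
By the outcome, as a careful person would: the job done as asked, in the order asked, and still so for the second after the job is handed in, with the robot touching nothing.
It also fails if it takes over 58 s, if anything falls off the work surface, if the arm or the gripper's body presses on something with over 40 N, if the wrist force passes 120 N, or if a joint passes its speed limit or range.

## Robot

A 6-joint arm with a two-finger parallel gripper is mounted at the origin on the work surface. World frame = base frame: x ahead of the robot, y to its left, z up, the work surface at z = 0. Lengths are in m, angles in rad, forces in N, time in s.
With the tool pointing down it reaches from about 0.25 to 0.775 m from the base axis. Payload 4 kg.
Tool frame: the origin (TCP) lies at the very end of the fingers, on their centre line; the grasp point (between the pads) lies 19 mm behind it (robot.pinch_z is the distance from the TCP to the grasp point, in m); z points along the fingers, y is the line along which they close (so a half turn about z gives the same grasp; the last joint's range is limited). The gripper opens to 94 mm and grips with 3 to 60 N. Pads are 16 mm wide; open, the fingers measure 119 mm over their backs; the gripper's body (75 mm by 177 mm) begins 78 mm behind the grasp point.
Start: joints at [-1.331, 0.087, 1.371, -0, 1.684, -0.103], TCP at [0.185, -0.518, 0.206] pointing down, gripper open.
Joint ranges: [-3.1, 3.1], [-0.76, 2.03], [0.27, 2.55], [-1.08, 4.22], [0.17, 2.65], [-2.57, 2.57]. Speed limits (rad/s): [2.79, 2.79, 3.14, 3.14, 3.14, 3.14].

## Interface

Orientations are given as [roll, pitch, yaw] about the fixed x, y, z axes, in that order (R = Rz(yaw) Ry(pitch) Rx(roll)).
In Python, from bench import robot gives the robot as it stands.
- The arm moves only by the tool arm_command, never from a script. Its argument "targets" is one flat list of numbers, 7 for each row, row after row: the turn, a rotation vector about the tool's x, y, z in degrees, then the shift along the tool's x, y, z in mm, then the closure, from -1 (fully open) to 1 (shut). In form: [ax, ay, az, x, y, z, hand, ax, ay, az, x, y, z, hand, ...]. A call has 1 to 20 rows; each row is the pose to reach, as a shift and turn from the pose commanded when the call began, along the tool's axes at that moment; what a row does not reach only later rows make up. A row lasts 1/10 s, in which the tool goes at most 50 mm and 8.59 degrees, less where a joint would pass 70% of its speed; a pose out of reach is approached as far as the arm can. A call with a gripper value outside its range is refused whole. The fingers move at their own pace and stop on an object; the grip force is fixed at half the most. Time passes only in rows, so rows that repeat a pose let the fingers close. It gives the time, the measured TCP pose, the force, the opening and the grip force at its end, in the units of the state.
- robot.get_obs(): the state, without advancing time (a new reading comes with each control period).
- robot.snapshot(name): name is "scene" or "top"; returns a dict with "color" (420x560x3 uint8, red, green, blue), "range_z" (420x560 float32, m along the optical axis (not along the pixel's ray), 0 where there is no reading), "fx", "fy", "cx", "cy" (pixels), "dist_coeffs" ([k1, k2, p1, p2, k3] as OpenCV has them; the pictures are not rectified), "T" (4x4, takes a point from camera to world coordinates). Camera axes: x right, y down, z forward; pixel columns grow to the right and rows downward; lengths in m; the calibration is good to about 2 mm. A picture is of the moment at which its call begins.
- robot.close_job(): hands the job in; it is judged then, once.
The state is a dict: "time": time; "joint_positions": joint angles; "qvel": joint speeds; "joint_torque": joint torques, N m; "tool_pos": TCP position; "ee_rot": TCP orientation; "wrist_force": force on the tool from outside, world axes, zero at the start; "wrist_torque": the same for the moment, N m; "width": finger opening in m; "finger_force": force on a finger pad.
Only numpy, scipy, OpenCV 4.12 (cv2) and the standard library are available. Lean on these libraries where they do the work, as an engineer would, in place of code of your own. Each camera call takes 0.05 s, during which the arm holds its last target. There are 200 camera calls.

## Working session

There is one attempt and no reset: what is moved stays moved. The work goes in short steps, Python scripts to look and compute and a tool call to move; the robot and the scene stay as the last step left them, time stands still between calls to the robot, and variables do not carry over. Pictures are saved under pics/ and viewed, at most 10 in all, crops included, and the job is handed in when it is done.

Besides the shell and the picture viewer there is one more tool, called after "Emit:" as name(argument=value, ...) on one line, values as JSON. arm_command: Moves the arm, as the interface text tells. Its arguments: {"type":"object","properties":{"targets":{"type":"array"}},"required":["targets"]}

```bash
mkdir -p pics
cat > h.py <<'E'
import numpy as np, cv2
from bench import robot
from scipy.spatial.transform import Rotation as R
def snap(n,f=None):
    s=robot.snapshot(n)
    if f: cv2.imwrite('pics/'+f,s['color'][:,:,::-1]); 
    np.save('pics/'+n+'.npy',s,allow_pickle=True); return s
def load(n): return np.load('pics/'+n+'.npy',allow_pickle=True).item()
def ray(s,u,v):
    K=np.array([[s['fx'],0,s['cx']],[0,s['fy'],s['cy']],[0,0,1]])
    p=cv2.undistortPoints(np.array([[[u,v]]],float),K,np.array(s['dist_coeffs'],float))[0,0]
    return np.array([p[0],p[1],1.])
def pt(s,u,v,z=None):
    r=ray(s,u,v);T=np.array(s['T'])
    if z is None: 
        d=s['range_z'][int(round(v)),int(round(u))]; return T[:3,:3]@(r*d)+T[:3,3]
    w=T[:3,:3]@r; return T[:3,3]+w*(z-T[2,3])/w[2]
def cloud(s):
    h,w=s['range_z'].shape
    K=np.array([[s['fx'],0,s['cx']],[0,s['fy'],s['cy']],[0,0,1]])
    g=np.stack(np.meshgrid(np.arange(w),np.arange(h)),-1).reshape(-1,1,2).astype(float)
    p=cv2.undistortPoints(g,K,np.array(s['dist_coeffs'],float))[:,0]
    P=np.c_[p,np.ones(len(p))]*s['range_z'].reshape(-1,1)
    T=np.array(s['T']); return (P@T[:3,:3].T+T[:3,3]).reshape(h,w,3)
E
python3 - <<'E'
from h import *
for n in('scene','top'):
    s=snap(n,n+'1.png'); print(n,np.round(s['T'],3).tolist(),s['fx'],s['dist_coeffs'])
print(robot.get_obs(), robot.pinch_z)
E
```

```text
scene [[0.102, 0.718, -0.688, 1.349], [0.995, -0.073, 0.071, -0.07], [0.001, -0.692, -0.722, 0.817], [0.0, 0.0, 0.0, 1.0]] 462.5888682348898 [-0.1337506  0.         0.         0.         0.       ]
top [[-0.029, -0.991, 0.134, 0.46], [-0.999, 0.027, -0.02, 0.007], [0.016, -0.134, -0.991, 1.218], [0.0, 0.0, 0.0, 1.0]] 449.8014849794217 [0.01478503 0.         0.         0.         0.        ]
{'time': 0.1, 'joint_positions': array([-1.33109315e+00,  8.78752941e-02,  1.37209942e+00, -1.07238392e-05,
        1.68362262e+00, -1.03118547e-01]), 'qvel': array([ 4.94242129e-05, -3.08509410e-03, -4.70615308e-03,  2.36110833e-03,
       -3.51519106e-04,  5.84354566e-04]), 'joint_torque': array([ 1.29466473e-03, -3.41250944e+01, -3.03301942e+01,  7.19587575e-02,
        3.04388884e-02, -9.95665596e-05]), 'tool_pos': array([ 0.1847424 , -0.51750914,  0.20442629]), 'ee_rot': array([-3.13959753e+00, -1.95751479e-04,  3.42820331e-01]), 'wrist_force': array([-0.41915724, -0.26036067,  0.31373625]), 'wrist_torque': array([-0.00680574,  0.03254261, -0.01015748]), 'finger_force': 0.0, 'width': 0.0942973733559634} 0.0188
```

View pics/top1.png

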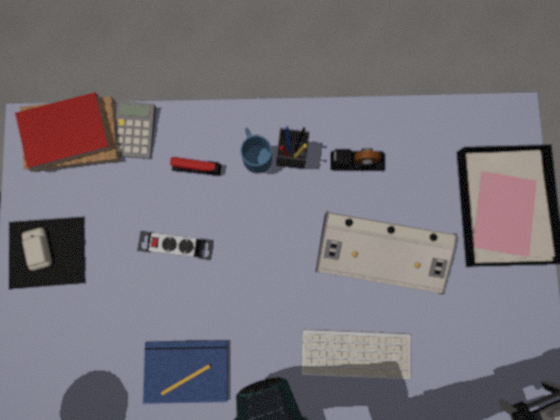

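View pics/scene1.png

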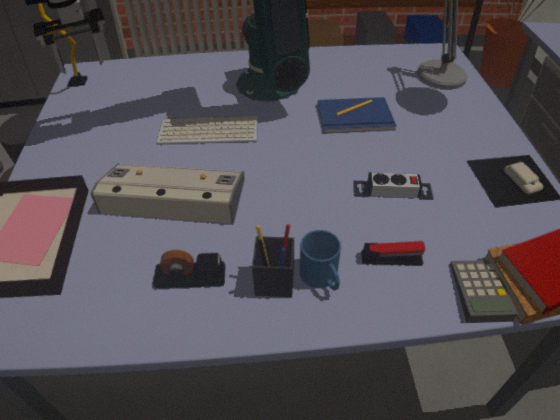

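The top view shows the strip at about (175,244) with the red switch at the left (+y) end. The trunking is at about (387,253), with studs at about (355,254) and (417,265). I'll enlarge both.

Run:
```python
from h import *
s=load('top');c=s['color'][:,:,::-1]
a=cv2.resize(c[220:270,130:225],None,fx=8,fy=8,interpolation=cv2.INTER_CUBIC)[:,:760]
b=cv2.resize(c[205:300,310:465],None,fx=5,fy=5,interpolation=cv2.INTER_CUBIC)
cv2.imwrite('pics/a.png',np.clip(a*1.5,0,255).astype(np.uint8));cv2.imwrite('pics/b.png',b)
P=cloud(s)
# strip by height
Q=P[225:265,130:225]; z=Q[...,2]; 
m=(z>.030)&(z<.05)
q=Q[m]; print('strip n',m.sum(),'z',np.percentile(q[:,2],[5,50,95]))
r=cv2.minAreaRect((q[:,:2]*1000).astype(np.float32)); print(r); print(cv2.boxPoints(r))
m2=(z>.001); print(np.percentile(z,[5,25,50,75,95]))
# deck plane
Q=P[240:285,345:425].reshape(-1,3); Q=Q[(Q[:,2]>.03)&(Q[:,2]<.08)]
for i in range(4):
    A=np.c_[Q[:,:2],np.ones(len(Q))]; k=np.linalg.lstsq(A,Q[:,2],rcond=None)[0]; e=Q[:,2]-A@k; Q=Q[abs(e)<max(.002,2*e.std())]
n=np.array([-k[0],-k[1],1]);n/=np.linalg.norm(n);print('deck',k,n,'tilt',np.degrees(np.arccos(n[2])),'yaw',np.degrees(np.arctan2(-n[1],-n[0])),e.std(),len(Q))
for u,v in((355,254),(417.5,265)): print(pt(s,u,v,.06), P[int(v),int(u)])
Q=P[205:300,310:465].reshape(-1,3);Q=Q[(Q[:,2]>.067)&(Q[:,2]<.08)];r=cv2.minAreaRect((Q[:,:2]*1000).astype(np.float32));print('back top',r)
```

```text
strip n 916 z [0.03257536 0.0365162  0.0405122 ]
((538.5106811523438, 276.9708557128906), (131.43780517578125, 48.41046905517578), 81.08975219726562)
[[504.41852 215.79413]
 [552.2448  208.29596]
 [572.60284 338.14758]
 [524.77655 345.64575]]
[-0.00565484 -0.00293236 -0.00051276  0.02027003  0.03862535]
deck [ 0.35053961 -0.07231961 -0.14064081] [-0.33003632  0.06808959  0.94150934] tilt 19.69340511987357 yaw -11.657104436802033 0.0017122447687429024 2735
[ 0.49960182 -0.19679384  0.06      ] [ 0.49961671 -0.19686966  0.05956968]
[ 0.46703267 -0.35591148  0.06      ] [ 0.46703857 -0.3531835   0.06461681]
back top ((547.5384521484375, -287.6126708984375), (339.3426818847656, 57.202392578125), 78.64395904541016)
```

View pics/a.png

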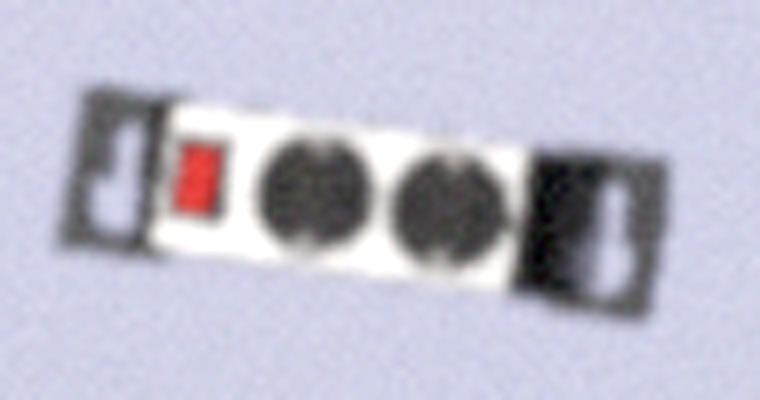

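View pics/b.png

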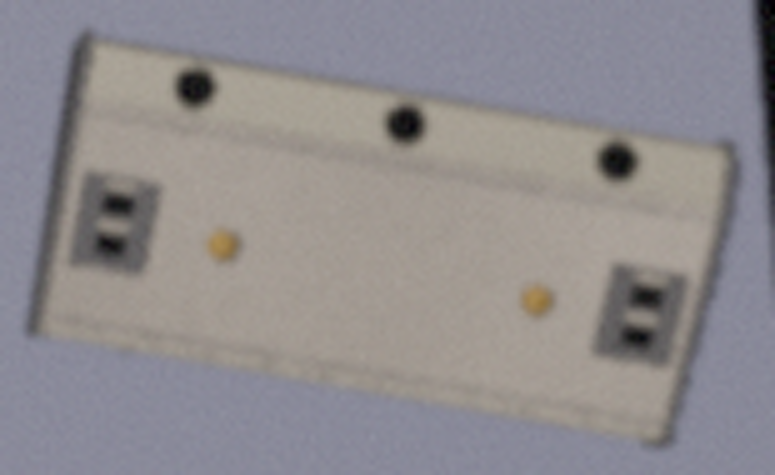

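Crop a shows the large keyhole ends on the robot side at about (118,205) and (613,270). The body top corners are (170,100), (530,148), (515,292) and (150,248). Crop b shows the studs at (223,246) and (536,300). The strip is already oriented correctly, so no flip is needed.

```bash
cat >> h.py <<'E'
def pose(o=None):
    o=o or robot.get_obs(); return np.array(o['tool_pos']),R.from_euler('xyz',o['ee_rot'])
def go(p,Rt):
    p0,R0=pose(); d=R0.inv()
    print('turn',np.round((d*Rt).as_rotvec(degrees=True),2),'shift',np.round(d.apply(np.array(p)-p0)*1000,1))
E
python3 - <<'E'
from h import *
s=load('top')
f=lambda x,y:(130+(x+.5)/8-.5,220+(y+.5)/8-.5)
C=np.array([pt(s,*f(*c),.038) for c in((170,100),(530,148),(515,292),(150,248))])
print('corners\n',C.round(4),'ctr',C.mean(0))
e=np.linalg.norm(np.diff(np.r_[C,C[:1]],axis=0),axis=1);print('edges',e)
d=C[0]+C[3]-C[1]-C[2];print('strip yaw',np.degrees(np.arctan2(d[1],d[0]))-90)
H=np.array([pt(s,*f(*c),.004) for c in((118,205),(613,270))]);print('holes',H,np.linalg.norm(H[0]-H[1]))
g=lambda x,y:(310+(x+.5)/5-.5,205+(y+.5)/5-.5)
S=np.array([pt(s,*g(*c),.051+.0105*.94) for c in((223,246),(536,300))]);d=S[0]-S[1]
yaw=np.arctan2(d[1],d[0])-np.pi/2
print('heads',S,np.linalg.norm(d),'deck yaw',np.degrees(yaw))
n=(R.from_euler('z',yaw)*R.from_euler('y',-20,degrees=True)).apply([0,0,1])
print('n',n,'deck origin',S.mean(0)-n*.0105)
P=cloud(s);print('lamp?',P[400,95],P[412,530],P[400,268])
K=C.mean(0); go([*K[:2],.12],R.from_euler('xyz',[np.pi,0,np.pi/2-np.radians(9)]))
E
```

```text
corners
 [[0.5729 0.3318 0.038 ]
 [0.5538 0.2148 0.038 ]
 [0.5071 0.2197 0.038 ]
 [0.5248 0.3378 0.038 ]] ctr [0.53963737 0.27602956 0.038     ]
edges [0.11861726 0.04702349 0.11935099 0.04845456]
strip yaw -8.886714303248056
holes [[0.54134264 0.35809527 0.004     ]
 [0.51482294 0.19315858 0.004     ]] 0.16705510121008932
heads [[ 0.5001409  -0.19460825  0.06087   ]
 [ 0.46809368 -0.35391202  0.06087   ]] 0.16249527490266258 deck yaw -11.374404346899144
n [-0.33530265  0.06745301  0.93969262] deck origin [ 0.48763797 -0.27496839  0.05100323]
lamp? [ 0.14935738  0.47923143 -0.00159545] [ 0.18765325 -0.45965513  0.33716208] [0.21217423 0.02971261 0.29328323]
turn [ -0.1   -0.07 -61.36] shift [ 601.  -627.9   85.8]
```

Emit:
arm_command(targets=[0,0,-61.3,601,-628,50,-1,0,0,-61.3,601,-628,50,-1,0,0,-61.3,601,-628,50,-1,0,0,-61.3,601,-628,50,-1,0,0,-61.3,601,-628,50,-1,0,0,-61.3,601,-628,50,-1,0,0,-61.3,601,-628,50,-1,0,0,-61.3,601,-628,50,-1,0,0,-61.3,601,-628,50,-1,0,0,-61.3,601,-628,50,-1,0,0,-61.3,601,-628,50,-1,0,0,-61.3,601,-628,50,-1,0,0,-61.3,601,-628,50,-1,0,0,-61.3,601,-628,50,-1,0,0,-61.3,601,-628,50,-1,0,0,-61.3,601,-628,50,-1,0,0,-61.3,601,-628,50,-1,0,0,-61.3,601,-628,50,-1,0,0,-61.3,601,-628,50,-1,0,0,-61.3,601,-628,50,-1])

```text
time: 2.1
tool_pos: [0.5393, 0.2751, 0.1545]
ee_rot: [-3.14, 0.002, 1.413]
wrist_force: [0.0, -1.0, 0.5]
width: 0.0939
finger_force: 0.0
```

Run:
```python
from h import *
print(pose()[0],robot.get_obs()['ee_rot'],robot.get_obs()['wrist_force'])
go([.539,.2755,.06],R.from_euler('xyz',[np.pi,0,np.pi/2-np.radians(8.95)]))
```

```text
[0.53929468 0.27514913 0.1545104 ] [-3.14005583e+00  1.73364280e-03  1.41327919e+00] [ 0.04529973 -0.99125343  0.4914954 ]
turn [-0.09  0.1  -0.08] shift [ 0.5 -0.2 94.5]
```

Emit:
arm_command(targets=[0,0,0,0,0,45,-1,0,0,0,0,0,90,-1,0,0,0,0,0,115,-1,0,0,0,0,0,130,-1,0,0,0,0,0,140,-1,0,0,0,0,0,145,-1,0,0,0,0,0,145,-1,0,0,0,0,0,145,-1,0,0,0,0,0,145,1,0,0,0,0,0,145,1,0,0,0,0,0,145,1,0,0,0,0,0,145,1,0,0,0,0,0,145,1,0,0,0,0,0,145,1,0,0,0,0,0,145,1,0,0,0,0,0,145,1,0,0,0,0,0,145,1,0,0,0,0,0,145,1])

```text
time: 3.9
tool_pos: [0.5397, 0.2755, 0.0104]
ee_rot: [-3.141, 0.0, 1.413]
wrist_force: [-0.2, -0.0, -0.1]
width: 0.0476
finger_force: 30.0
```

Run:
```python
from h import *
o=robot.get_obs();print(o['tool_pos'],o['ee_rot'],o['width'],o['finger_force'],o['wrist_force'])
```

```text
[0.5397214  0.27546391 0.01038345] [-3.14141060e+00  1.07079671e-04  1.41271937e+00] 0.047623978811080034 29.997931122779846 [-0.15022542 -0.03556977 -0.06598161]
```

Emit:
arm_command(targets=[0,0,0,0,0,-20,1,0,0,0,0,0,-60,1,0,0,0,0,0,-110,1,0,0,0,0,0,-160,1,0,0,0,0,0,-190,1,0,0,0,0,0,-190,1,0,0,0,0,0,-190,1])

```text
time: 4.6
tool_pos: [0.5392, 0.2752, 0.1985]
ee_rot: [-3.139, 0.001, 1.413]
wrist_force: [-0.1, -0.2, -6.8]
width: 0.0477
finger_force: 30.0
```

```bash
cat >> h.py <<'E'
O=np.array([.4876,-.2750,.0510]); YAW=-11.4
def deckR(): return R.from_euler('z',YAW,degrees=True)*R.from_euler('y',-20,degrees=True)
def tcp(x,y,h,g=.0104,o=O): # tool pose for strip at deck x,y,h (m)
    D=deckR(); M=D.as_matrix()
    return o+D.apply([x,y,h+g]), R.from_matrix(np.c_[M[:,1],M[:,0],-M[:,2]])
E
python3 - <<'E'
from h import *
o=robot.get_obs();print(o['tool_pos'],o['ee_rot'],o['width'],o['wrist_force'],o['wrist_torque'])
p,r=tcp(.01,0,.08);print(p);go(p,r)
E
```

```text
[0.539221   0.27517121 0.19845718] [-3.13949871e+00  1.43822225e-03  1.41264761e+00] 0.0476889216409502 [-0.11231616 -0.17893785 -6.84534387] [ 0.00881146 -0.06273115 -0.00097506]
[ 0.4665029  -0.27074608  0.13936841]
turn [-20.12  -0.32   2.33] shift [-550.5   14.3   59.9]
```

Emit:
arm_command(targets=[0,0,0,-30,1,0,1,0,0,0,-80,2,0,1,-3,0,0.4,-130,4,0,1,-6,0,0.8,-180,5,0,1,-9,0,1,-230,6,0,1,-12,0,1.4,-280,8,0,1,-15,0,1.8,-330,9,0,1,-18,0,2,-380,10,10,1,-20.1,-0.3,2.3,-430,11,20,1,-20.1,-0.3,2.3,-480,13,35,1,-20.1,-0.3,2.3,-520,14,50,1,-20.1,-0.3,2.3,-545,14,60,1,-20.1,-0.3,2.3,-550.5,14.3,60,1,-20.1,-0.3,2.3,-550.5,14.3,60,1,-20.1,-0.3,2.3,-550.5,14.3,60,1,-20.1,-0.3,2.3,-550.5,14.3,60,1])

```text
time: 6.2
tool_pos: [0.4675, -0.2689, 0.1403]
ee_rot: [2.791, -0.002, 1.375]
wrist_force: [1.2, -0.1, -4.6]
width: 0.0477
finger_force: 30.0
```

Run:
```python
from h import *
o=robot.get_obs();print(o['tool_pos'],o['ee_rot'],o['width'],o['wrist_force'])
p,r=tcp(.01,0,.08);go(p,r)
ims=[]
s=snap('top','top2.png');c=s['color'][:,:,::-1]
a=cv2.resize(c[205:300,310:465],(775,475),interpolation=cv2.INTER_CUBIC);cv2.imwrite('pics/c.png',a)
s=snap('scene','scene2.png');c=s['color'][:,:,::-1]
a=cv2.resize(c[110:230,80:270],(760,480),interpolation=cv2.INTER_CUBIC);cv2.imwrite('pics/d.png',a)
```

```text
[ 0.46754644 -0.26892533  0.14030188] [ 2.79108558e+00 -2.31335865e-03  1.37452596e+00] 0.0477444906663054 [ 1.17078996 -0.1167426  -4.59579683]
turn [ 0.08 -0.18  0.1 ] shift [-2.  -0.9  0.6]
```

View pics/c.png

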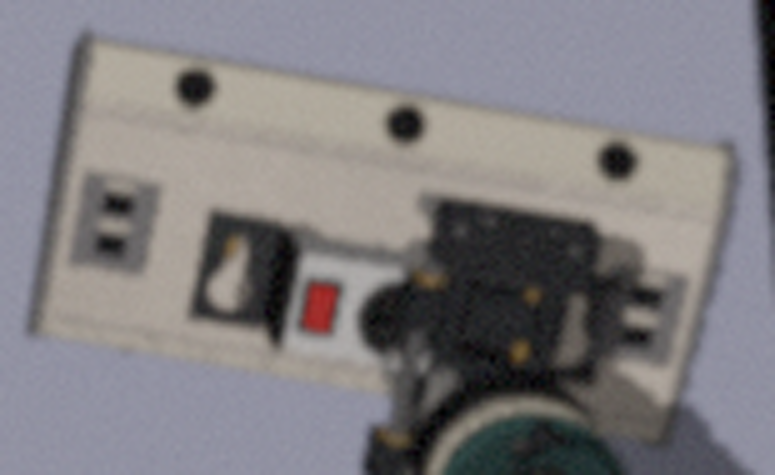

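View pics/d.png

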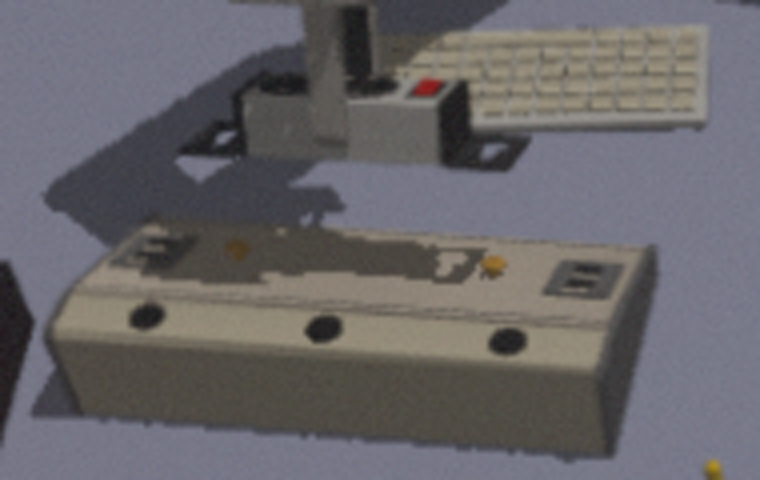

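The top crop shows the left ear's outer corners at about (212,212) and (193,318), with the large end at about (228,283). The scene crop shows the outer ear corners at about (530,138), (508,168) and (180,155). I'll compare these with the predicted positions.

```bash
cat >> h.py <<'E'
def proj(s,X):
    T=np.linalg.inv(np.array(s['T']));K=np.array([[s['fx'],0,s['cx']],[0,s['fy'],s['cy']],[0,0,1]])
    return cv2.projectPoints(np.atleast_2d(X)@T[:3,:3].T+T[:3,3],np.zeros(3),np.zeros(3),K,np.array(s['dist_coeffs'],float))[0][:,0]
def stripw(X,g=.0104): # strip-frame pts -> world by TCP pose
    p,r=pose(); X=np.atleast_2d(X); return p+r.apply(np.c_[X[:,1],X[:,0],g-X[:,2]])
E
python3 - <<'E'
from h import *
X=np.array([[.028,.1,.004],[-.028,.1,.004],[-.01,.082,.004],[.0135,.082,.004],[.028,-.1,.004],[-.028,-.1,.004],[.024,.065,.038],[-.024,.065,.038]])
W=stripw(X)
for n,o,k in(('top',(310,205),5),('scene',(80,110),4)):
    s=load(n); q=proj(s,W); print(n,((q-o+.5)*k-.5).round(0).tolist())
s=load('scene'); S=O+deckR().apply([[0,.082,.0105],[0,-.082,.0105]]); print('studs scene',((proj(s,S)-(80,110)+.5)*4-.5).round(0).tolist())
E
```

```text
top [[214.0, 208.0], [192.0, 318.0], [236.0, 289.0], [246.0, 243.0], [629.0, 279.0], [602.0, 388.0], [295.0, 250.0], [275.0, 347.0]]
scene [[502.0, 167.0], [525.0, 136.0], [488.0, 144.0], [478.0, 157.0], [171.0, 150.0], [209.0, 120.0], [441.0, 105.0], [464.0, 80.0]]
studs scene [[492.0, 260.0], [236.0, 244.0]]
```

Run:
```python
from h import *
p,r=tcp(.01,-.002,.018);go(p,r)
```

```text
turn [ 0.14 -0.13  0.12] shift [-3.8 -1.6 63.1]
```

Emit:
arm_command(targets=[0.1,0,0.1,-3,-1.5,15,1,0.1,-0.1,0.1,-3.8,-1.5,30,1,0.1,-0.1,0.1,-3.8,-1.5,45,1,0.1,-0.1,0.1,-3.8,-1.5,55,1,0.1,-0.1,0.1,-3.8,-1.5,62,1,0.1,-0.1,0.1,-3.8,-1.5,62,1,0.1,-0.1,0.1,-3.8,-1.5,62,1,0.1,-0.1,0.1,-3.8,-1.5,62,1])

```text
time: 7.1
tool_pos: [0.4865, -0.2784, 0.0827]
ee_rot: [2.791, 0.0, 1.37]
wrist_force: [-0.2, -1.4, -5.7]
width: 0.0478
finger_force: 30.0
```

Run:
```python
from h import *
o=robot.get_obs();print(o['tool_pos'],o['ee_rot'],o['width'],o['wrist_force'])
p,r=tcp(.01,-.002,.018);go(p,r)
X=np.array([[.028,.1,.004],[-.028,.1,.004],[.028,-.1,.004],[-.028,-.1,.004],[.028,.1,.0],[.028,-.1,0]])
W=stripw(X); S=O+deckR().apply([[0,.082,.0105],[0,-.082,.0105]])
A=[]
for n,x0,y0 in(('top',343,230),('scene',105,145)):
    s=snap(n);c=s['color'][:,:,::-1]
    w,h,k=(50,45,12) if n=='top' else (132,50,6)
    c=np.clip(c[y0:y0+h,x0:x0+w]*1.4,0,255).astype(np.uint8)
    A.append(cv2.resize(c,None,fx=k,fy=k,interpolation=cv2.INTER_CUBIC)); cv2.imwrite('pics/e_%s.png'%n,A[-1])
    f=lambda X:((proj(s,X)-(x0,y0)+.5)*k-.5).round(0).tolist()
    print(n,'ears',f(W),'studs',f(S))
```

```text
[ 0.48646684 -0.27840252  0.08274406] [2.79094468e+00 1.67816566e-04 1.37012476e+00] 0.047788887420729634 [-0.1506266  -1.36802527 -5.68221913]
turn [ 0.09  0.04 -0.09] shift [ 1.6 -0.5  1.6]
top ears [[112.0, 124.0], [60.0, 374.0], [1054.0, 288.0], [992.0, 538.0], [110.0, 119.0], [1049.0, 283.0]] studs [[137.0, 291.0], [895.0, 422.0]]
scene ears [[597.0, 189.0], [632.0, 137.0], [114.0, 158.0], [168.0, 108.0], [597.0, 198.0], [115.0, 167.0]] studs [[588.0, 180.0], [204.0, 156.0]]
```

View pics/e_top.png

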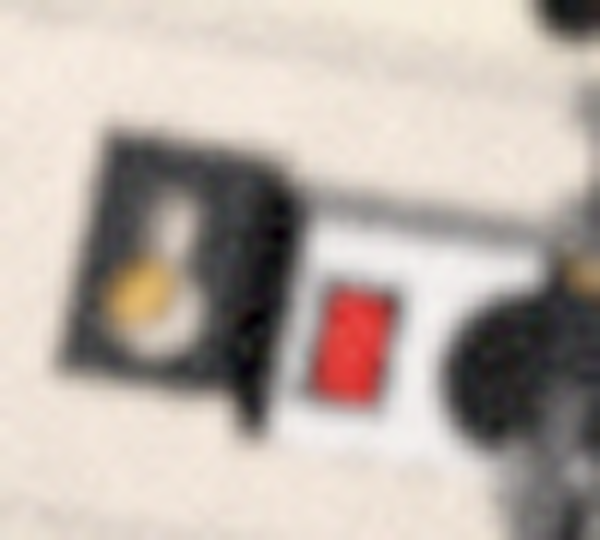

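View pics/e_scene.png

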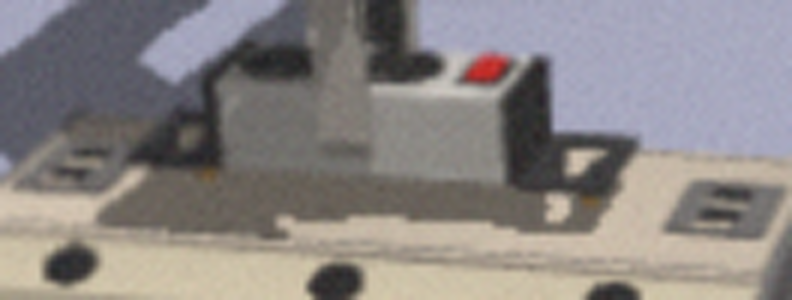

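The top crop shows the left stud head at (140,294) and the large end centred at about (157,309). After correcting for parallax, the strip needs about +2.3 mm in deck y and −0.6 mm in deck x. In the scene crop both studs sit just under the ears, which agrees with that.

Emit:
arm_command(targets=[0,0,0,1.2,-0.3,0,1,0,0,0,2.3,-0.6,0,1,0,0,0,2.3,-0.6,0,1,0,0,0,2.3,-0.6,3,1,0,0,0,2.3,-0.6,6,1,0,0,0,2.3,-0.6,8,1,0,0,0,2.3,-0.6,10,1,0,0,0,2.3,-0.6,12,1,0,0,0,2.3,-0.6,13,1,0,0,0,2.3,-0.6,13,1,0,0,0,2.3,-0.6,13,1])

```text
time: 8.3
tool_pos: [0.4903, -0.2765, 0.0694]
ee_rot: [2.792, -0.001, 1.37]
wrist_force: [0.0, 0.5, -3.9]
width: 0.0473
finger_force: 30.0
```

```bash
cat >> h.py <<'E'
def rep():
    o=robot.get_obs(); p,r=pose(o); d=deckR().inv()
    q=d.apply(p-O)*1000-[0,0,10.4]; print('deck xyh',q.round(1),'F deck',d.apply(o['wrist_force']).round(1),'T',d.apply(o['wrist_torque']).round(2),'w',o['width'],'t',o['time'])
    print('rot err',(r.inv()*tcp(0,0,0)[1]).as_rotvec(degrees=True).round(2))
E
python3 -c "
from h import *
rep()"
```

```text
deck xyh [ 9.1 -1.   5.8] F deck [-1.4  0.5 -3.7] T [-0.05  0.44 -0.  ] w 0.04727660169733021 t 8.3
rot err [ 0.01 -0.   -0.1 ]
```

Emit:
arm_command(targets=[0,0,0,0,0,1,1,0,0,0,0,0,2,1,0,0,0,0,0,3,1,0,0,0,0,0,4,1,0,0,0,0,0,4.5,1,0,0,0,0,0,4.5,1])

```text
time: 8.9
tool_pos: [0.4917, -0.2768, 0.0649]
ee_rot: [2.793, -0.001, 1.37]
wrist_force: [0.0, -0.3, -4.9]
width: 0.0481
finger_force: 30.0
```

```bash
python3 -c "
from h import *
rep()"
```

```text
deck xyh [ 8.9 -0.9  1.2] F deck [-1.6 -0.2 -4.7] T [-0.02  0.41  0.06] w 0.04809087217812624 t 8.9
rot err [-0.01 -0.01 -0.1 ]
```

Still no contact with the underside at 1.2 mm, so the heads are inside the holes. I'll go down until it touches.

Emit:
arm_command(targets=[0,0,0,0,0,0.7,1,0,0,0,0,0,1.4,1,0,0,0,0,0,1.8,1,0,0,0,0,0,1.8,1])

```text
time: 9.3
tool_pos: [0.4923, -0.277, 0.0642]
ee_rot: [2.792, -0.0, 1.37]
wrist_force: [-6.1, 2.3, 1.9]
width: 0.0478
finger_force: 30.0
```

```bash
python3 -c "
from h import *
rep()"
```

```text
deck xyh [ 9.2 -1.   0.3] F deck [-5.4  1.1  4. ] T [ 0.11  0.9  -0.05] w 0.047769638076644555 t 9.3
rot err [ 0.    0.   -0.09]
```

Contact came at h≈0.3 mm with the strip flat on the face. Next, the slide down the slope.

Emit:
arm_command(targets=[0,0,0,0,-2,-0.3,1,0,0,0,0,-4,-0.4,1,0,0,0,0,-7,-0.4,1,0,0,0,0,-10,-0.4,1,0,0,0,0,-13,-0.4,1,0,0,0,0,-16,-0.4,1,0,0,0,0,-18,-0.4,1,0,0,0,0,-20,-0.4,1,0,0,0,0,-20,-0.4,1])

```text
time: 10.2
tool_pos: [0.4739, -0.2734, 0.0574]
ee_rot: [2.792, -0.0, 1.37]
wrist_force: [-0.2, -0.3, 2.5]
width: 0.048
finger_force: 30.0
```

```bash
python3 -c "
from h import *
rep()"
```

```text
deck xyh [-10.8  -1.1   0.3] F deck [ 0.8 -0.3  2.4] T [-0.01  0.15  0.01] w 0.04795928735117417 t 10.2
rot err [ 0.04  0.02 -0.1 ]
```

Emit:
arm_command(targets=[0,0,0,0,-1,0,1,0,0,0,0,-2,0,1,0,0,0,0,-2.7,0,1,0,0,0,0,-3.2,0,1,0,0,0,0,-3.2,0,1])

```text
time: 10.7
tool_pos: [0.4717, -0.2731, 0.0566]
ee_rot: [2.79, 0.0, 1.37]
wrist_force: [3.0, -0.9, 2.2]
width: 0.0482
finger_force: 30.0
```

```bash
python3 -c "
from h import *
rep()"
```

```text
deck xyh [-13.1  -1.3   0.3] F deck [ 3.6 -0.3  1. ] T [-0.13 -0.53 -0.11] w 0.04818961317156764 t 10.7
rot err [ 0.13  0.04 -0.12]
```

Emit:
arm_command(targets=[0,0,0,0,-0.6,0,1,0,0,0,0,-1.2,0,1,0,0,0,0,-1.5,0,1,0,0,0,0,-1.5,0,1])

```text
time: 11.1
tool_pos: [0.4712, -0.2732, 0.0565]
ee_rot: [2.788, 0.0, 1.369]
wrist_force: [6.7, -2.6, 0.2]
width: 0.0478
finger_force: 30.0
```

```bash
python3 -c "
from h import *
rep()"
```

```text
deck xyh [-13.5  -1.4   0.4] F deck [ 6.8 -1.2 -2.2] T [-0.15 -1.17 -0.11] w 0.04784034025863676 t 11.1
rot err [ 0.26  0.07 -0.13]
```

Emit:
arm_command(targets=[0,0,0,0,-0.7,0,1,0,0,0,0,-1.4,0,1,0,0,0,0,-2,0,1,0,0,0,0,-2,0,1,0,0,0,0,-2,0,1])

```text
time: 11.6
tool_pos: [0.4709, -0.2733, 0.0565]
ee_rot: [2.784, 0.001, 1.369]
wrist_force: [11.6, -3.8, -2.0]
width: 0.0478
finger_force: 30.0
```

Run:
```python
from h import *
rep()
s=snap('top');c=s['color'][:,:,::-1]
c=np.clip(c[225:300,335:435]*1.4,0,255).astype(np.uint8);cv2.imwrite('pics/f.png',cv2.resize(c,None,fx=8,fy=8,interpolation=cv2.INTER_CUBIC))
```

```text
deck xyh [-13.8  -1.7   0.5] F deck [10.7 -1.5 -6.1] T [-0.26 -2.05 -0.12] w 0.047793531097142836 t 11.6
rot err [ 0.47  0.1  -0.15]
```

It has hit a firm stop at x≈-13.6 mm. I'll ease off the push, open the gripper and back off along the face normal.

Emit:
arm_command(targets=[0,0,0,0,1,0,1,0,0,0,0,2,0,1,0,0,0,0,2,0,1,0,0,0,0,2,0,-1,0,0,0,0,2,0,-1,0,0,0,0,2,0,-1,0,0,0,0,2,0,-1,0,0,0,0,2,0,-1,0,0,0,0,2,0,-1,0,0,0,0,2,0,-1])

```text
time: 12.65
tool_pos: [0.4695, -0.2722, 0.0553]
ee_rot: [2.793, -0.001, 1.37]
wrist_force: [-0.1, -0.1, 0.1]
width: 0.0937
finger_force: 0.0
```

```bash
python3 -c "
from h import *
rep()"
```

```text
deck xyh [-15.8  -0.8  -0.1] F deck [-0.  -0.1  0.1] T [-0.06  0.1  -0.  ] w 0.09369908415339301 t 12.65
rot err [-0.01 -0.01 -0.1 ]
```

Emit:
arm_command(targets=[0,0,0,0,0,-15,-1,0,0,0,0,0,-40,-1,0,0,0,0,0,-80,-1,0,0,0,0,0,-120,-1,0,0,0,0,0,-150,-1,0,0,0,80,-30,-150,-1,0,0,0,130,-30,-150,-1,0,0,0,180,-30,-150,-1,0,0,0,230,-30,-150,-1,0,0,0,250,-30,-150,-1,0,0,0,250,-30,-150,-1,0,0,0,250,-30,-150,-1,0,0,0,250,-30,-150,-1])

```text
time: 13.95
tool_pos: [0.4413, -0.0124, 0.1861]
ee_rot: [2.793, -0.0, 1.369]
wrist_force: [0.1, 0.3, -0.1]
width: 0.094
finger_force: 0.0
```

Run:
```python
from h import *
rep()
s=snap('top');c=s['color'][:,:,::-1]
c=np.clip(c[225:300,335:435]*1.4,0,255).astype(np.uint8);cv2.imwrite('pics/g.png',cv2.resize(c,None,fx=8,fy=8,interpolation=cv2.INTER_CUBIC))
S=O+deckR().apply([[0,.082,.0105],[0,-.082,.0105]]);E=O+deckR().apply([[x-.0135,y,.004] for x in(.028,-.028) for y in(.1,-.1)])
f=lambda X:((proj(s,X)-(335,225)+.5)*8-.5).round(0).tolist();print('studs',f(S),'ears home',f(E))
```

```text
deck xyh [-45.2 248.2 149.9] F deck [ 0.   0.3 -0.1] T [-0.06  0.08  0.02] w 0.09400611845058714 t 13.95
rot err [-0.01  0.05 -0.14]
studs [[155.0, 234.0], [660.0, 321.0]] ears home [[106.0, 175.0], [721.0, 282.0], [73.0, 338.0], [681.0, 444.0]]
```

View pics/g.png

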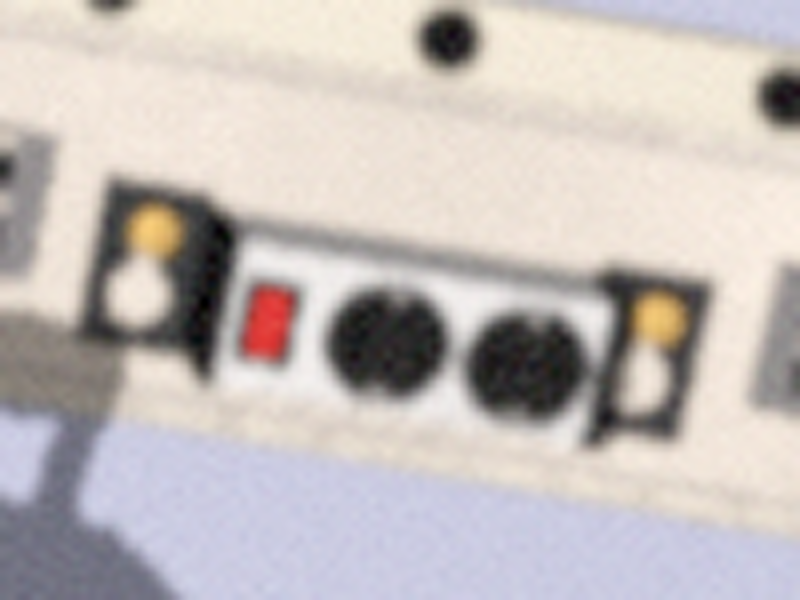

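The picture shows both brass heads at the narrow upper ends of the keyholes, at (155,230) and (658,321), with the large ends empty below them. The strip is flat, the switch is on the left and the ears are within about 1.5 mm of the predicted home position. I'm handing it in.

```bash
python3 -c "
from bench import robot
print(robot.close_job())"
```

```text
the job is handed in; nothing more can be done
None
```

The socket strip is mounted: it sits flat on the sloping face with both studs home in the narrow ends and the red switch on the left. The gripper has let go and backed clear, and the job was handed in at about 14 s.

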